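# Angle the long spatula out of the short-mouthed utensil box

### The job

Slide the cover of the wooden utensil box all the way open to its stop, then take out the spatula: it is longer than the mouth, so raise its handle and draw it out at a slant from under the fixed top. Finish holding the spatula in the gripper, still, roughly level with its upper side up, all of it at least 5 cm above the box's rim and touching nothing else; leave the cover open and do not disturb the other things on the worktop.

Things in the scene. Friction and masses are not known exactly. Their poses are not given: they have to be found in the camera images.
- utensil_box: Pale wooden box fixed to the worktop, outside 178 (x) x 352 (y) x 72 high; origin at the centre of its underside. Inside: floor 4 mm up, x -83 to 83, y -170 to 170. Walls 6 thick: sides 72 high, ends 64. A fixed top board closes y > 25.5; y -170 to 25.5 is the mouth, shut by the cover at first. Yaw within 0.22 rad of world: fixed top to the robot's left, mouth to its right.
- cover (a joint): Travel (m) of the brown sliding cover along the box's +y: 0 = mouth shut, 0.198 = at its stop over the fixed board, mouth open, jutting 50 mm past the box's +y end. Starts at 0 to 0.05; slides against about 1.5 N, stays where left. A 5 mm plate, 162 x 200, upper face 73.5 mm above the worktop.
- cover_handle (a point): Centre of the steel bar handle on the cover, 40 mm from the cover's middle towards the box's -y: bar 70 long (box x), 14 thick (box y), 16 high, centre 94.5 and top 102.5 mm above the worktop, 13 mm gap below it; on two round 10 mm posts 22 mm either side of the middle. Axes as the box.
- slot_edge (a point): Middle of the fixed top board's edge at the mouth, at its upper face, 67 mm above the worktop (board 5 thick, underside at 62); axes as the box.
- spatula: Spatula, 280 long, 56 to 104 g, lying on the box floor. Origin mid-length on its flat underside, y along it, z up. Wooden handle 20 wide x 22 high, y -140 to 25; neck 16 x 10 high to 60; red blade 52 wide x 8 thick, y 50 to 140 (36 wide from 34). At first along the box within 0.1 rad, middle within 25 mm of the box's, handle in the mouth, blade under the fixed top.
- handle_end (a point): Free end of the spatula's handle, at its underside (spatula y = -140 mm, z = 0); axes as the spatula. The spatula is longer than the mouth, even along the mouth's diagonal.
- blade_end (a point): Tip of the spatula's blade, at its underside (spatula y = +140 mm, z = 0); axes as the spatula.
- tumbler_1: Bystander: clear drinking glass upside down, 92x92x104 mm; origin at the centre of its underside as it stands or lies.
- tumbler_2: Bystander: clear drinking glass upside down, 93x93x106 mm; origin at the centre of its underside as it stands or lies.
- salt_shaker: Bystander: salt shaker, 44x44x90 mm; origin at the centre of its underside as it stands or lies.
- lemon: Bystander: yellow lemon, 83x58x58 mm; origin at the centre of its underside as it stands or lies.
- teaspoon: Bystander: steel teaspoon, 134x27x12 mm; origin at the centre of its underside as it stands or lies.

How it is judged:
On the way, in this order (a step that is already met when the one before it is completed fails the run):
1. the cover is slid open to its stop (value of joint cover above 0.19 m and height (world z) of handle_end below 0.05 m), for 0.2 s.
2. the handle is raised out of the mouth while the blade is still under the fixed top (z of handle_end in the frame of utensil_box above 0.065 m and y of blade_end in the frame of utensil_box above 0.0255 m and z of blade_end in the frame of utensil_box below 0.062 m), for 0.1 s.
3. the spatula is held clear above the box (contact force between spatula and the fingers above 1 N and height (world z) of each of handle_end, blade_end above 0.12 m), for 0.2 s.
At the end, for the whole second after the job is handed in: The gripper holds the spatula with both its ends' undersides more than 0.12 m above the worktop (rim at 0.072), its upper side up within 0.35 rad, slower than 0.03 m/s, touching neither the box nor any bystander; the cover is within 8 mm of its stop (joint over 0.19) (all of step 3 and angle between spatula's own z axis and vertical below 0.35 rad and linear speed of spatula below 0.03 m/s and value of joint cover above 0.19 m and contact force between spatula and tumbler_1 below 0.2 N and contact force between spatula and tumbler_2 below 0.2 N and contact force between spatula and salt_shaker below 0.2 N and contact force between spatula and lemon below 0.2 N and contact force between spatula and teaspoon below 0.2 N and contact force between spatula and utensil_box below 0.2 N); the arm keeps its last pose, push and grip.
It fails at once if a bystander is moved by more than 3 cm (distance of any of tumbler_1, tumbler_2, salt_shaker, lemon, teaspoon from where it was at the start of the episode above 0.03 m).
It also fails if it takes over 51 s, if anything falls off the work surface, if the arm or the gripper's body presses on something with over 40 N, if the wrist force passes 120 N, or if a joint passes its speed limit or range.

### The arm

A 6-joint arm with a two-finger parallel gripper is mounted at the origin on a cart in front of the work surface, level with it; the furniture and walls round the work are solid. World frame = base frame: x ahead of the robot, y to its left, z up, the work surface at z = 0. Lengths are in m, angles in rad, forces in N, time in s.
With the tool pointing down it reaches from about 0.425 to 0.95 m from the base axis. Payload 3.5 kg.
Tool frame: the origin (TCP) lies on the centre line of the jaws, within the pads' length; the fingertips stand 14 mm ahead of it and the grasp point (between the pads) lies 5 mm behind it (ctrl.finger_overhang is the distance from the TCP to the fingertips, in m); z points along the fingers, y is the line along which they close (so a half turn about z gives the same grasp; the last joint's range is limited). The gripper opens to 85 mm and grips with 20 to 120 N. Pads are 22 mm wide; open, the fingers measure 114 mm over their backs; the gripper's body (76 mm by 85 mm) begins 54 mm behind the grasp point. The pads swing forward as they close: fully open they stand 13 mm farther back than shut.
Start: joints at [-1.293, 0.286, 1.577, -0, 1.279, -0.15], TCP at [0.28, -0.614, 0.245] pointing down, gripper open.
Joint ranges: [-2.77, 2.77], [-0.9, 2.22], [0.21, 2.48], [-1.53, 4.67], [0.24, 2.81], [-2.84, 2.84]. Speed limits (rad/s): [2.79, 2.79, 3.14, 3.14, 3.14, 3.14].

### API

Orientations are given as a unit quaternion [x, y, z, w].
In Python, from plant import ctrl gives the robot as it stands.
- The arm moves only by the tool send_rows, never from a script. Its argument "moves" is text: rows parted by semicolons, each of 7 numbers parted by spaces: the turn, a rotation vector about the tool's x, y, z in units of 360 degrees (1.0 is 360 degrees), then the shift along the tool's x, y, z in units of 20 cm (1.0 is 20 cm), then the gripper's target within -1 to 1 (fully open at 1, half-way at 0, shut at -1). A call has 1 to 12 rows; each row is the pose to reach, as a shift and turn from the pose commanded when the call began, along the tool's axes at that moment, turning the shorter way round; what a row does not reach only later rows make up. A row lasts 1/8 s, in which the tool goes at most 62.5 mm and 10.7 degrees, less where a joint would pass 70% of its speed; a pose out of reach is approached as far as the arm can. A call with a number of a shift or a turn outside -1 to 1 is refused whole. A call with a gripper value outside its range is refused whole. The fingers move at their own pace and stop on an object; "newtons" is the grip in N (left out, the last holds). Time passes only in rows, so rows that repeat a pose let the fingers close. It gives the time, the measured TCP pose, the force, the opening and the grip force at its end, in the units of the state.
- ctrl.get_state(): the state, without advancing time (a new reading comes with each control period).
- ctrl.read_camera(name): name is "scene" or "side" or "wrist"; returns a dict with "image" (400x640x3 uint8, red, green, blue), "fovy" (degrees; the focal length in pixels is half the picture's height over the tangent of half this angle, whatever the lens; pixels are square), "cx", "cy" (the principal point, pixels), "distortion" ([k1, k2, p1, p2, k3] as OpenCV has them; the pictures are not rectified), "extrinsics" (4x4, takes a point from camera to world coordinates). Camera axes: x right, y up, looking along -z (the intrinsics and any distortion apply to the point x, -y, -z); pixel columns grow to the right and rows downward; lengths in m; the calibration is good to about 2 mm. A picture is of the moment at which its call begins. There is no depth.
- ctrl.sign_off(): hands the job in; it is judged then, once.
The state is a dict: "time": time; "qpos": joint angles; "dq": joint speeds; "joint_efforts": joint torques, N m; "eef_pos": TCP position; "tcp_rot": TCP orientation; "contact_force": force on the tool from outside, world axes, zero at the start; "wrist_torque": the same for the moment, N m; "opening": opening from 0.0 (shut) to 1.0 (fully open); "finger_force": force on a finger pad.
Only numpy, scipy, OpenCV 4.12 (cv2) and the standard library are available. Lean on these libraries where they do the work, as an engineer would, in place of code of your own. Each camera call takes 0.05 s, during which the arm holds its last target. There are 200 camera calls.

## Working session

There is one attempt and no reset: what is moved stays moved. The work goes in short steps, Python scripts to look and compute and a tool call to move; the robot and the scene stay as the last step left them, time stands still between calls to the robot, and variables do not carry over. Pictures are saved under pics/ and viewed, at most 10 in all, crops included, and the job is handed in when it is done.

Besides the shell and the picture viewer there is one more tool, called after "Emit:" as name(argument=value, ...) on one line, values as JSON. send_rows: Moves the arm, as the interface text tells. Its arguments: {"type":"object","properties":{"moves":{"type":"string"},"newtons":{"type":"number"}},"required":["moves"]}

```bash
mkdir -p pics; ls
python3 - <<'E'
from plant import ctrl
import cv2,numpy as np,pickle
s=ctrl.get_state();print(s['time'],s['eef_pos'],s['tcp_rot'],s['opening'])
d={}
for n in ['scene','side']:
    c=ctrl.read_camera(n);d[n]=c
    cv2.imwrite(f'pics/{n}0.png',c['image'][:,:,::-1])
    print(n,c['fovy'],c['cx'],c['cy'],c['distortion'],np.round(c['extrinsics'],3).tolist())
pickle.dump(d,open('cams.pkl','wb'))
E
```

```text
pics
0.0 [ 0.27989328 -0.61354855  0.243935  ] [ 9.77207253e-01  2.12284161e-01 -7.39192669e-05 -1.18934712e-03] 0.9976597236661514
scene 42.2366715074365 325.1364410603542 192.6296509823466 [-0.17469324  0.          0.          0.          0.        ] [[0.893, 0.332, -0.303, 0.203], [-0.449, 0.687, -0.571, -0.936], [0.018, 0.646, 0.763, 1.087], [0.0, 0.0, 0.0, 1.0]]
side 46.62862397410643 325.4966765350458 200.03673523667868 [-0.00672639  0.          0.          0.          0.        ] [[0.847, 0.362, -0.39, 0.124], [-0.532, 0.569, -0.627, -0.925], [-0.005, 0.738, 0.675, 0.88], [0.0, 0.0, 0.0, 1.0]]
```

View pics/scene0.png

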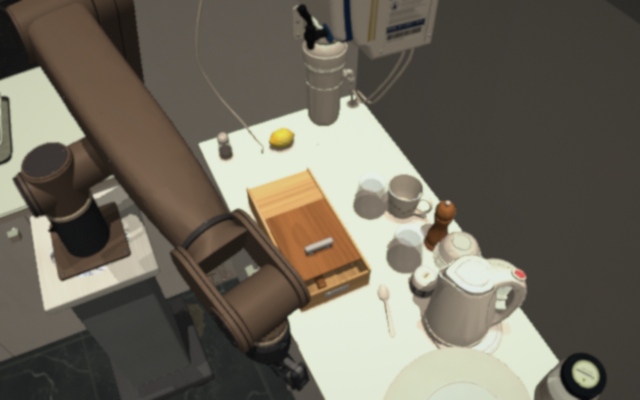

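View pics/side0.png

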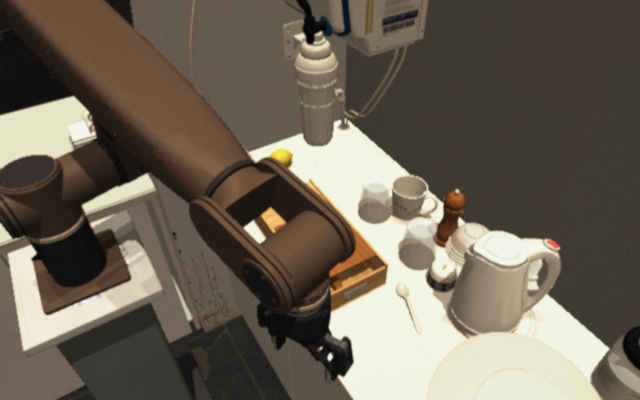

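```bash
cat > h.py <<'E'
import cv2,numpy as np,pickle
def K(c):
    f=200/np.tan(np.radians(c['fovy'])/2)
    return np.array([[f,0,c['cx']],[0,f,c['cy']],[0,0,1]]),np.array(c['distortion'])
def ray(c,uv):
    k,d=K(c);p=cv2.undistortPoints(np.array(uv,float).reshape(-1,1,2),k,d).reshape(-1,2)
    E=np.array(c['extrinsics']);v=np.c_[p[:,0],-p[:,1],-np.ones(len(p))]@E[:3,:3].T
    return E[:3,3],v
def plane(c,uv,z):
    o,v=ray(c,uv);return o+v*((z-o[2])/v[:,2])[:,None]
def proj(c,P):
    k,d=K(c);E=np.array(c['extrinsics']);q=(np.atleast_2d(P)-E[:3,3])@E[:3,:3]
    q=q*[1,-1,-1];return cv2.projectPoints(q,np.zeros(3),np.zeros(3),k,d)[0].reshape(-1,2)
E
python3 - <<'E'
from h import *
d=pickle.load(open('cams.pkl','rb'))
im=d['scene']['image'][160:315,235:385,::-1]
cv2.imwrite('pics/crop.png',cv2.resize(im,None,fx=3.8,fy=3.8,interpolation=cv2.INTER_CUBIC))
c=d['scene']
print(plane(c,[(248,188),(312,170),(369,268),(305,303)],.07).round(3),plane(c,[(318,245)],.1))
E
```

```text
[[ 0.433 -0.074  0.07 ]
 [ 0.61  -0.089  0.07 ]
 [ 0.595 -0.423  0.07 ]
 [ 0.424 -0.439  0.07 ]] [[ 0.50861952 -0.33160314  0.1       ]]
```

View pics/crop.png

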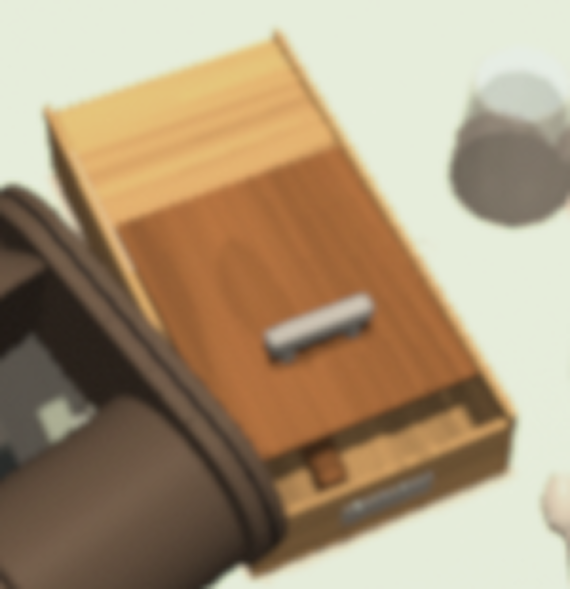

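```bash
cat > m.py <<'E'
from h import *
d=pickle.load(open('cams.pkl','rb'));c=d['scene']
g=lambda pts:[(x/3.8+235-.37,y/3.8+160-.37) for x,y in pts]
P=plane(c,g([(47,112),(280,34),(514,416)]),.072);print(P.round(4))
a=P[1]-P[2];print('len',np.linalg.norm(a),'w',np.linalg.norm(P[0]-P[1]),'yaw',np.arctan2(-a[0],a[1]), np.arctan2(*(P[1]-P[0])[[1,0]]))
H=plane(c,g([(266,338),(372,303)]),.1025);print('bar top ends',H.round(4),'len',np.linalg.norm(H[1]-H[0]),'yaw',np.arctan2(*(H[1]-H[0])[[1,0]]),'mid',H.mean(0))
C=plane(c,g([(120,222),(340,148),(478,376),(262,455)]),.0735);print('cover',C.round(4))
print('end',plane(c,g([(310,455),(338,445),(345,475),(318,487),(328,450)]),.026).round(4))
E
python3 m.py
```

```text
[[ 0.4291 -0.078   0.072 ]
 [ 0.6029 -0.0818  0.072 ]
 [ 0.5947 -0.4271  0.072 ]]
len 0.34538554897626267 w 0.1738618676571702 yaw -0.023616333527632184 -0.021774643989088256
bar top ends [[ 0.476  -0.3287  0.1025]
 [ 0.5451 -0.3337  0.1025]] len 0.06928879627922681 yaw -0.07272302208517503 mid [ 0.51054138 -0.33118063  0.1025    ]
cover [[ 0.4374 -0.1878  0.0735]
 [ 0.5937 -0.1943  0.0735]
 [ 0.5886 -0.393   0.0735]
 [ 0.4461 -0.3854  0.0735]]
end [[ 0.4843 -0.3727  0.026 ]
 [ 0.5031 -0.3739  0.026 ]
 [ 0.4974 -0.395   0.026 ]
 [ 0.4787 -0.3953  0.026 ]
 [ 0.4959 -0.3744  0.026 ]]
```

Emit:
send_rows(moves="0 0 -0.03 0.13 -0.05 0.03 -1; 0 0 -0.06 0.26 -0.11 0.07 -1; 0 0 -0.09 0.39 -0.16 0.1 -1; 0 0 -0.12 0.52 -0.22 0.13 -1; 0 0 -0.15 0.65 -0.27 0.17 -1; 0 0 -0.178 0.78 -0.325 0.2 -1; 0 0 -0.178 0.78 -0.325 0.2 -1; 0 0 -0.178 0.78 -0.325 0.2 -1", newtons=40)

```text
time: 1.1
eef_pos: [0.3947, -0.4906, 0.2052]
tcp_rot: [0.716, 0.698, -0.0, -0.0]
contact_force: [-0.5, -0.8, 0.1]
opening: 0.002
finger_force: 0.0
```

```bash
cat > t.py <<'E'
from plant import ctrl
import numpy as np,sys
from scipy.spatial.transform import Rotation as Ro
# usage: t.py x y z yaw pitch : target TCP; tool x at yaw, tool leaned by pitch about tool y
def target_R(yaw,pitch):
    x=np.array([np.cos(yaw),np.sin(yaw),0]);z=np.array([0,0,-1.]);R=np.c_[x,np.cross(z,x),z]
    return Ro.from_matrix(R)*Ro.from_rotvec([0,pitch,0])
def delta(p,yaw,pitch):
    s=ctrl.get_state();R=Ro.from_quat(s['tcp_rot'])
    sh=R.inv().apply(np.array(p)-s['eef_pos'])/.2
    tr=(R.inv()*target_R(yaw,pitch)).as_rotvec()/(2*np.pi)
    print('t',round(s['time'],2),'pos',s['eef_pos'].round(4),'f',s['contact_force'].round(1),'open',round(s['opening'],3),'q',np.round(s['qpos'],2))
    print('TURN',tr.round(4),'SHIFT',sh.round(3))
if __name__=='__main__':
    a=[float(v) for v in sys.argv[1:]];delta(a[:3],a[3],a[4])
E
python3 t.py .5097 -.368 .13 1.547 0
```

```text
t 1.1 pos [ 0.3947 -0.4906  0.2052] f [-0.5 -0.8  0.1] open 0.002 q [-1.05  0.22  1.73 -0.    1.19 -1.03]
TURN [-0.0001  0.     -0.0004] SHIFT [0.628 0.559 0.376]
```

Emit:
send_rows(moves="0 0 0 0.15 0.14 0.05 -1; 0 0 0 0.3 0.28 0.12 -1; 0 0 0 0.46 0.42 0.22 -1; 0 0 0 0.628 0.559 0.33 -1; 0 0 0 0.628 0.559 0.376 -1; 0 0 0 0.628 0.559 0.376 -1")

```text
time: 1.85
eef_pos: [0.5091, -0.3682, 0.1294]
tcp_rot: [0.716, 0.698, -0.0, -0.001]
contact_force: [-0.3, 0.1, 0.4]
opening: 0.0
finger_force: 0.0
```

Run:
```python
from plant import ctrl
from h import *
c=ctrl.read_camera('wrist');pickle.dump(c,open('w1.pkl','wb'));cv2.imwrite('pics/w1.png',c['image'][:,:,::-1])
b=np.array([.5105,-.3312,.1025]);ex=np.array([1,-.024,0])*.035
print(np.array(c['extrinsics']).round(3).tolist(),proj(c,[b-ex,b,b+ex]),ctrl.get_state()['eef_pos'])
```

```text
[[1.0, 0.025, 0.008, 0.511], [-0.026, 0.965, 0.262, -0.302], [-0.001, -0.262, 0.965, 0.258], [0.0, 0.0, 0.0, 1.0]] [[251.19549164 176.20745891]
 [322.4437443  176.02823541]
 [393.74410981 175.96695974]] [ 0.50929986 -0.36886687  0.13041084]
```

View pics/w1.png

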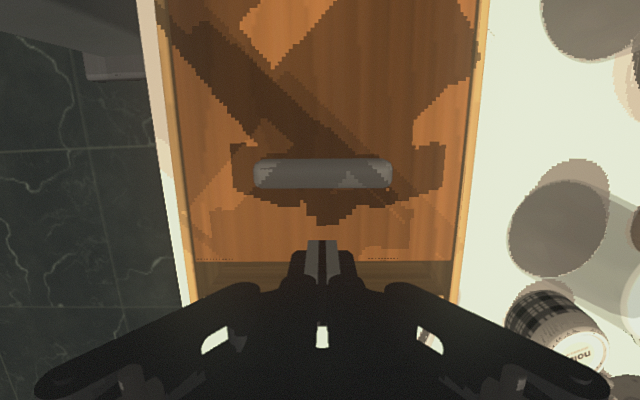

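Emit:
send_rows(moves="0 0 0 0 0 0.1 -1; 0 0 0 0 0 0.17 -1; 0 0 0 0.1 0 0.17 -1; 0 0 0 0.2 0 0.17 -1; 0 0 0 0.3 0 0.17 -1; 0 0 0 0.4 0 0.17 -1; 0 0 0 0.5 0 0.17 -1; 0 0 0 0.6 0 0.17 -1; 0 0 0 0.7 0 0.17 -1; 0 0 0 0.8 0 0.17 -1; 0 0 0 0.86 0 0.17 -1; 0 0 0 0.86 0 0.17 -1")

```text
time: 3.4
eef_pos: [0.5142, -0.1942, 0.0959]
tcp_rot: [0.715, 0.699, 0.0, -0.0]
contact_force: [-0.2, -0.7, 0.4]
opening: 0.002
finger_force: 0.0
```

Emit:
send_rows(moves="0 0 0 0.03 0 0 -1; 0 0 0 0.04 0 0 -1; 0 0 0 0.05 0 0 -1; 0 0 0 0.06 0 0 -1; 0 0 0 0.06 0 0 -1")

```text
time: 4.03
eef_pos: [0.5145, -0.1838, 0.0961]
tcp_rot: [0.716, 0.698, -0.0, 0.0]
contact_force: [1.5, -2.8, -0.5]
opening: 0.001
finger_force: 1.2
```

Emit:
send_rows(moves="0 0 0 0.02 0 0 -1; 0 0 0 0.04 0 0 -1; 0 0 0 0.05 0 0 -1; 0 0 0 0.05 0 0 -1")

```text
time: 4.53
eef_pos: [0.5147, -0.1834, 0.0965]
tcp_rot: [0.714, 0.7, -0.007, 0.009]
contact_force: [-1.7, -32.7, -11.4]
opening: -0.004
finger_force: 15.8
```

Emit:
send_rows(moves="0 0 0 -0.08 0 0 -1; 0 0 0 -0.15 0 -0.1 -1; 0 0 0 -0.25 0 -0.3 -1; 0 0 0 -0.45 0 -0.5 0; 0 0 0 -0.7 0 -0.7 1; 0 0 0 -0.9 0 -0.77 1; 0 0 0 -1 0 -0.77 1; 0 0 0 -1 0 -0.77 1; 0 0 0 -1 0 -0.77 1; 0 0 0 -1 0 -0.77 1")

```text
time: 5.78
eef_pos: [0.5098, -0.3717, 0.249]
tcp_rot: [0.715, 0.699, 0.0, -0.001]
contact_force: [-0.7, 0.4, -1.2]
opening: 1.001
finger_force: 0.0
```

Run:
```python
from plant import ctrl
from h import *
c=ctrl.read_camera('wrist');pickle.dump(c,open('w2.pkl','wb'));cv2.imwrite('pics/w2.png',c['image'][:,:,::-1])
c=ctrl.read_camera('scene');pickle.dump(c,open('s2.pkl','wb'));cv2.imwrite('pics/s2.png',c['image'][:,:,::-1])
print(ctrl.get_state()['eef_pos'])
```

```text
[ 0.50990036 -0.37221254  0.24964063]
```

View pics/w2.png

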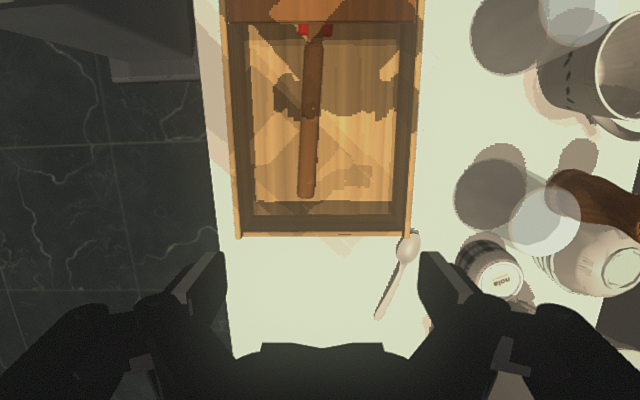

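Run:
```python
from h import *
c=pickle.load(open('w2.pkl','rb'))
P=plane(c,[(298,188),(314,188),(306,194),(305,45),(322,45),(313.5,45)],.026);print(P.round(4))
a=P[5]-P[2];print('spat dir yaw',np.arctan2(a[1],a[0]),np.hypot(*a[:2]))
print('blade start z.012',plane(c,[(299,35),(332,36)],.012).round(4))
Q=plane(c,[(236,238),(408,238)],.068);print('box near corners',Q.round(4))
R=plane(c,[(222,0),(411,235),(418,60)],.072);print(R.round(4))
print('spoon bowl',plane(c,[(408,247),(376,318),(417,235)],.006).round(4))
```

```text
[[ 0.4827 -0.3836  0.026 ]
 [ 0.5006 -0.384   0.026 ]
 [ 0.4914 -0.3907  0.026 ]
 [ 0.4958 -0.236   0.026 ]
 [ 0.5129 -0.2364  0.026 ]
 [ 0.5043 -0.2362  0.026 ]]
spat dir yaw 1.4871506445190503 0.15506162744406943
blade start z.012 [[ 0.4892 -0.2233  0.012 ]
 [ 0.5236 -0.2251  0.012 ]]
box near corners [[ 0.4199 -0.4256  0.068 ]
 [ 0.5972 -0.4296  0.068 ]]
[[ 0.4278 -0.2067  0.072 ]
 [ 0.599  -0.4248  0.072 ]
 [ 0.5978 -0.2594  0.072 ]]
spoon bowl [[ 0.6149 -0.4663  0.006 ]
 [ 0.5774 -0.5676  0.006 ]
 [ 0.6253 -0.4506  0.006 ]]
```

```bash
python3 t.py .4965 -.3302 .022 1.487 0
```

```text
t 5.88 pos [ 0.5099 -0.3722  0.2496] f [0.  1.2 1. ] open 0.998 q [-0.79  0.19  1.68  0.    1.27 -0.77]
TURN [-0.0001 -0.0001  0.0096] SHIFT [ 0.207 -0.071  1.138]
```

Emit:
send_rows(moves="0 0 0.005 0.1 -0.035 0.15 0.2; 0 0 0.0096 0.207 -0.071 0.35 0.2; 0 0 0.0096 0.207 -0.071 0.55 0.2; 0 0 0.0096 0.207 -0.071 0.7 0.2; 0 0 0.0096 0.207 -0.071 0.7 0.2; 0 0 0.0096 0.207 -0.071 0.7 0.2")

```text
time: 6.62
eef_pos: [0.4973, -0.3321, 0.1116]
tcp_rot: [0.736, 0.677, 0.0, 0.001]
contact_force: [-0.6, 0.9, 0.1]
opening: 0.595
finger_force: 0.0
```

```bash
python3 t.py .4965 -.3302 .022 1.487 0;python3 - <<'E'
from plant import ctrl
from h import *
c=ctrl.read_camera('wrist');pickle.dump(c,open('w3.pkl','wb'));cv2.imwrite('pics/w3.png',c['image'][:,:,::-1])
E
```

```text
t 6.62 pos [ 0.4973 -0.3321  0.1116] f [-0.6  0.9  0.1] open 0.595 q [-0.76  0.26  1.87  0.    1.01 -0.67]
TURN [ 0.0003  0.0002 -0.0001] SHIFT [ 0.01  -0.006  0.448]
```

View pics/w3.png

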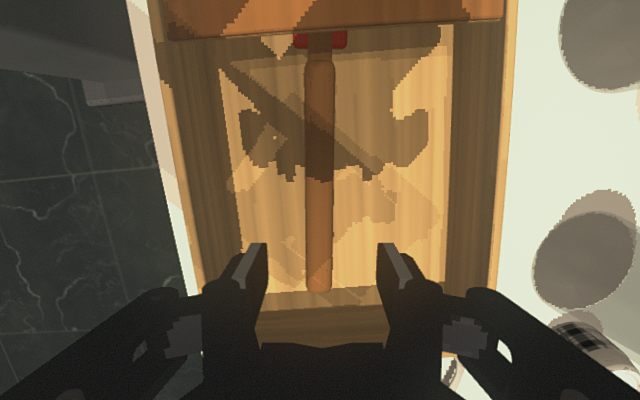

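Emit:
send_rows(moves="0 0 0 0.01 -0.006 0.12 0.2; 0 0 0 0.01 -0.006 0.24 0.2; 0 0 0 0.01 -0.006 0.34 0.2; 0 0 0 0.01 -0.006 0.41 0.2; 0 0 0 0.01 -0.006 0.448 0.2; 0 0 0 0.01 -0.006 0.448 0; 0 0 0 0.01 -0.006 0.448 -0.5; 0 0 0 0.01 -0.006 0.448 -1; 0 0 0 0.01 -0.006 0.448 -1; 0 0 0 0.01 -0.006 0.448 -1; 0 0 0 0.01 -0.006 0.448 -1; 0 0 0 0.01 -0.006 0.448 -1", newtons=60)

```text
time: 8.18
eef_pos: [0.4962, -0.3303, 0.0216]
tcp_rot: [0.736, 0.676, 0.0, 0.001]
contact_force: [-0.1, 0.5, 5.5]
opening: 0.217
finger_force: 61.5
```

```bash
cat > path.py <<'E'
from t import *
# offset of tip from TCP in tool frame: spatula y 140 vs grip -75; underside z=.004 when TCP z0
s=ctrl.get_state();p0=s['eef_pos'];R0=Ro.from_quat(s['tcp_rot']);print(p0.round(4),s['opening'],s['finger_force'],s['contact_force'].round(1))
yaw=1.487;d=np.array([np.cos(yaw),np.sin(yaw),0])
off=np.array([.215,0,p0[2]-.004]);tip0=p0+R0.apply(off)
print('tip0',tip0.round(4))
def pose(back,up,th):
    R=target_R(yaw,-th);tip=tip0-back*d+[0,0,up];p=tip-R.apply(off);h=tip-R.apply([.28,0,0])
    print('back',back,'th',th,'TURN',((R0.inv()*R).as_rotvec()/6.28319).round(4),'SHIFT',(R0.inv().apply(p-p0)/.2).round(3),'hand end',h.round(3))
for i in range(9):
    u=i/8;pose(.012*u,.003*min(1,4*u),.26*u)
print()
for i in range(7):
    b=.12*i/6;pose(.012+b*np.cos(.26),.003+b*np.sin(.26),.26)
E
python3 path.py
```

```text
[ 0.4962 -0.3303  0.0216] 0.21695263749759558 61.53445243835449 [-0.1  0.5  5.5]
tip0 [ 0.5145 -0.1161  0.0037]
back 0.0 th 0.0 TURN [ 0.0002  0.0002 -0.0002] SHIFT [-0.     0.001  0.001] hand end [ 0.491 -0.395  0.004]
back 0.0015 th 0.0325 TURN [ 0.0002 -0.005  -0.0002] SHIFT [-0.004  0.001 -0.041] hand end [ 0.491 -0.396  0.014]
back 0.003 th 0.065 TURN [ 0.0002 -0.0102 -0.0002] SHIFT [-0.007  0.001 -0.083] hand end [ 0.491 -0.397  0.025]
back 0.0045000000000000005 th 0.0975 TURN [ 0.0002 -0.0153 -0.0002] SHIFT [-0.009  0.001 -0.118] hand end [ 0.491 -0.398  0.034]
back 0.006 th 0.13 TURN [ 0.0002 -0.0205 -0.0002] SHIFT [-0.01   0.002 -0.152] hand end [ 0.491 -0.399  0.043]
back 0.0075 th 0.1625 TURN [ 0.0002 -0.0257 -0.0002] SHIFT [-0.009  0.002 -0.186] hand end [ 0.491 -0.399  0.052]
back 0.009000000000000001 th 0.195 TURN [ 0.0002 -0.0308 -0.0002] SHIFT [-0.008  0.002 -0.22 ] hand end [ 0.491 -0.399  0.061]
back 0.0105 th 0.2275 TURN [ 0.0002 -0.036  -0.0002] SHIFT [-0.005  0.002 -0.254] hand end [ 0.491 -0.398  0.07 ]
back 0.012 th 0.26 TURN [ 0.0002 -0.0412 -0.0002] SHIFT [-0
[... 214 characters left out ...]
.0412 -0.0002] SHIFT [-0.098  0.002 -0.313] hand end [ 0.489 -0.417  0.084]
back 0.050655599125380535 th 0.26 TURN [ 0.0002 -0.0412 -0.0002] SHIFT [-0.195  0.002 -0.338] hand end [ 0.488 -0.436  0.089]
back 0.0699833986880708 th 0.26 TURN [ 0.0002 -0.0412 -0.0002] SHIFT [-0.292  0.002 -0.364] hand end [ 0.486 -0.455  0.094]
back 0.08931119825076106 th 0.26 TURN [ 0.0002 -0.0412 -0.0002] SHIFT [-0.388  0.002 -0.389] hand end [ 0.484 -0.475  0.099]
back 0.10863899781345131 th 0.26 TURN [ 0.0002 -0.0412 -0.0002] SHIFT [-0.485  0.002 -0.415] hand end [ 0.483 -0.494  0.104]
back 0.12796679737614158 th 0.26 TURN [ 0.0002 -0.0412 -0.0002] SHIFT [-0.582  0.003 -0.441] hand end [ 0.481 -0.513  0.11 ]
```

Emit:
send_rows(moves="0 -0.005 0 -0.004 0 -0.041 -1; 0 -0.01 0 -0.007 0 -0.083 -1; 0 -0.0153 0 -0.009 0 -0.118 -1; 0 -0.0205 0 -0.01 0 -0.152 -1; 0 -0.0257 0 -0.009 0 -0.186 -1; 0 -0.0308 0 -0.008 0 -0.22 -1; 0 -0.036 0 -0.005 0 -0.254 -1; 0 -0.0412 0 -0.002 0 -0.287 -1; 0 -0.0412 0 -0.002 0 -0.287 -1; 0 -0.0412 0 -0.002 0 -0.287 -1; 0 -0.0412 0 -0.002 0 -0.287 -1")

```text
time: 9.55
eef_pos: [0.4953, -0.3301, 0.0776]
tcp_rot: [0.73, 0.671, -0.095, 0.087]
contact_force: [-0.3, 0.1, -0.9]
opening: 0.22
finger_force: 60.8
```

Run:
```python
from plant import ctrl
from h import *
c=ctrl.read_camera('wrist');cv2.imwrite('pics/w4.png',c['image'][:,:,::-1])
c2=ctrl.read_camera('side');s=ctrl.get_state()
cv2.imwrite('pics/w4.png',np.hstack([cv2.resize(v['image'],(400,250)) for v in (c,c2)])[:,:,::-1])
print(s['eef_pos'],s['contact_force'],s['finger_force'])
```

```text
[ 0.495346   -0.33014958  0.07768808] [-0.32507026  0.36279987 -0.92752824] 60.8057177066803
```

View pics/w4.png

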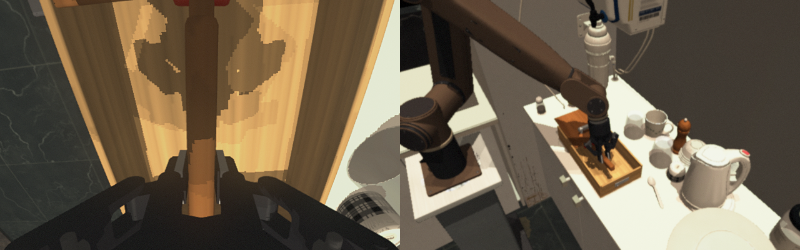

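Emit:
send_rows(moves="0 0 0 -0.06 0 0 -1; 0 0 0 -0.12 0 0 -1; 0 0 0 -0.18 0 0 -1; 0 0 0 -0.24 0 0 -1; 0 0 0 -0.3 0 0 -1; 0 0 0 -0.36 0 0 -1; 0 0 0 -0.42 0 0 -1; 0 0 0 -0.48 0 0 -1; 0 0 0 -0.54 0 0 -1; 0 0 0 -0.6 0 0 -1; 0 0 0 -0.65 0 0 -1; 0 0 0 -0.65 0 0 -1")

```text
time: 11.15
eef_pos: [0.4848, -0.4562, 0.1116]
tcp_rot: [0.731, 0.67, -0.095, 0.088]
contact_force: [-0.5, 0.8, -1.2]
opening: 0.22
finger_force: 60.8
```

```bash
python3 - <<'E'
from plant import ctrl
from h import *
c=ctrl.read_camera('wrist')
c2=ctrl.read_camera('scene');s=ctrl.get_state()
cv2.imwrite('pics/w5.png',np.hstack([cv2.resize(c['image'],(400,250)) ,cv2.resize(c2['image'][140:340,200:520],(400,250))])[:,:,::-1])
print(s['eef_pos'],s['contact_force'],s['finger_force'])
E
python3 t.py .485 -.455 .20 1.487 0
```

```text
[ 0.48472322 -0.45508585  0.11098459] [-0.15607422  1.0711574  -1.57000986] 60.80545663833618
t 11.25 pos [ 0.4847 -0.4551  0.111 ] f [-0.2  1.1 -1.6] open 0.219 q [-0.84  0.34  1.79 -0.25  0.85 -0.6 ]
TURN [-0.0001  0.0411 -0.0002] SHIFT [-0.113  0.001 -0.43 ]
```

View pics/w5.png

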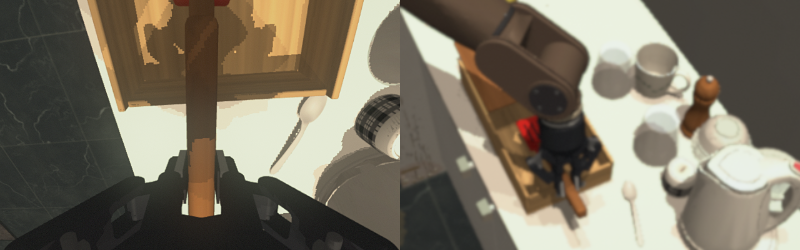

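Emit:
send_rows(moves="0 0 0 -0.02 0 -0.07 -1; 0 0 0 -0.04 0 -0.15 -1; 0 0 0 -0.06 0 -0.23 -1; 0 0 0 -0.08 0 -0.31 -1; 0 0.005 0 -0.1 0 -0.38 -1; 0 0.012 0 -0.11 0 -0.42 -1; 0 0.02 0 -0.12 0 -0.45 -1; 0 0.028 0 -0.127 0 -0.48 -1; 0 0.036 0 -0.127 0 -0.48 -1; 0 0.041 0 -0.127 0 -0.48 -1; 0 0.041 0 -0.127 0 -0.48 -1; 0 0.041 0 -0.127 0 -0.48 -1")

```text
time: 12.75
eef_pos: [0.4848, -0.455, 0.2104]
tcp_rot: [0.736, 0.677, -0.001, 0.0]
contact_force: [-0.7, 0.1, -0.5]
opening: 0.218
finger_force: 60.8
```

Emit:
send_rows(moves="0 0 0 0 0 0 -1; 0 0 0 0 0 0 -1; 0 0 0 0 0 0 -1; 0 0 0 0 0 0 -1")

```text
time: 13.25
eef_pos: [0.4849, -0.4552, 0.2105]
tcp_rot: [0.736, 0.676, -0.0, 0.0]
contact_force: [-0.1, 0.3, -0.6]
opening: 0.218
finger_force: 60.8
```

Run:
```python
from plant import ctrl
from h import *
c=ctrl.read_camera('wrist')
c2=ctrl.read_camera('scene');s=ctrl.get_state()
cv2.imwrite('pics/w6.png',np.hstack([cv2.resize(c['image'],(400,250)) ,cv2.resize(c2['image'][140:340,200:520],(400,250))])[:,:,::-1])
print(s['time'],s['eef_pos'],s['tcp_rot'],s['contact_force'],s['finger_force'],np.abs(s['dq']).max())
```

```text
13.35 [ 0.4848585  -0.45521289  0.21052892] [ 7.36470342e-01  6.76469529e-01 -4.71853986e-04  4.34402419e-04] [-0.27699619 -0.27337064 -0.59165731] 60.8065402507782 0.0018111698972451086
```

View pics/w6.png

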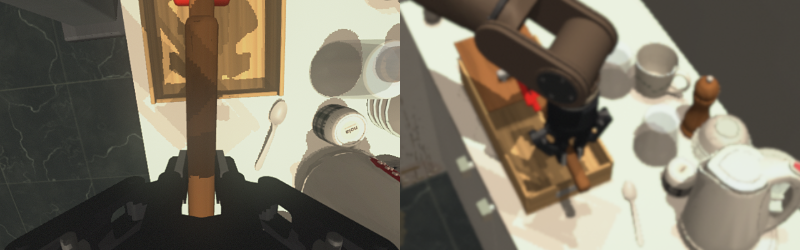

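Run:
```python
from plant import ctrl
from h import *
c=pickle.load(open('s2.pkl','rb'));print(proj(c,[[.477,-.1655,.1],[.512,-.1663,.1],[.547,-.1671,.1]]))
c=ctrl.read_camera('scene')
cv2.imwrite('pics/z.png',cv2.resize(c['image'][165:225,255:335],None,fx=6,fy=6)[:,:,::-1])
```

```text
[[276.8020106  199.52017382]
 [289.86913485 195.01198625]
 [302.75642419 190.56824843]]
```

View pics/z.png

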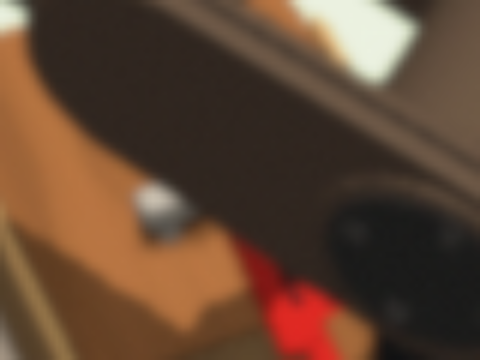

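```bash
python3 -c "
from plant import ctrl
print(ctrl.sign_off())"
```

```text
the job is handed in; nothing more can be done
None
```

The cover is open at its stop, and the spatula is held still and level with its underside about 19 cm above the worktop; I saw no contact with the box or the bystanders, and handed the job in at about 13.4 s (no verdict was shown).

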